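# Set the spirit level on the board in the vise

## Robot

A 6-joint arm with a two-finger parallel gripper is mounted at the origin on the work surface. World frame = base frame: x ahead of the robot, y to its left, z up, the work surface at z = 0. Lengths are in mm, angles in rad, forces in N, time in s.
With the tool pointing down it reaches from about 325 to 850 mm from the base axis. Payload 15.5 kg.
Tool frame: the origin (TCP) lies at the very end of the fingers, on their centre line; the grasp point (between the pads) lies 19 mm behind it; z points along the fingers, y is the line along which they close (so a half turn about z gives the same grasp; the last joint's range is limited). The gripper opens to 91 mm and grips with 3 to 60 N. Pads are 32 mm wide; open, the fingers measure 118 mm over their backs; the gripper's body (76 mm by 178 mm) begins 60 mm behind the grasp point.
Start: joints at [1.04, 0.494, 1.345, -0, 1.302, -0.096], TCP at [263.264, 566.85, 213.915] pointing down, gripper open.
Joint ranges: [-2.91, 2.91], [-0.82, 2.16], [0.22, 2.67], [-1.22, 4.37], [0.12, 2.79], [-3.08, 3.08]. Speed limits (rad/s): [1.89, 1.89, 2.57, 3.01, 3.01, 3.01].

## Interface

Orientations are given as a unit quaternion [x, y, z, w].
In Python, from station import readout, get_image, calibration, order gives the robot as it stands.
- The arm moves only by the shell command python3 -m creep 'ROWS' [OPENING]. ROWS is JSON, a list of rows, each an object of numbers: "dx", "dy", "dz": the shift along the tool's x, y, z normalised to -1 to 1, where 1 is 250 mm; "yaw": the turn about the tool's z normalised to -1 to 1, where 1 is 180 degrees. In form: [{"dx": .., "dy": .., "dz": .., "yaw": ..}, ...]. A call has 1 to 12 rows; each row is the pose to reach, as a shift and turn from the pose commanded when the call began, along the tool's axes at that moment, turning the shorter way round; what a row does not reach only later rows make up. A row lasts 1/8 s, in which the tool goes at most 62.5 mm and 10.7 degrees, less where a joint would pass 70% of its speed; a pose out of reach is approached as far as the arm can. A call with a number of a shift or a turn outside -1 to 1 is refused whole. A call with a gripper value outside its range is refused whole. OPENING is the gripper's target within -1 to 1 (shut at 1, half-way at 0, fully open at -1), set as the call begins (- or left out, the last holds). The fingers move at their own pace and stop on an object; the grip force is fixed at half the most. Time passes only in rows, so rows that repeat a pose let the fingers close. It gives the time, the measured TCP pose, the force, the opening and the grip force at its end, in the units of the state.
- readout.sense(): the state, without advancing time (a new reading comes with each control period).
- get_image(name): name is "scene" or "top"; returns the picture (400x640x3 uint8, red, green, blue); there is no depth.
- calibration(name): a dict with "intrinsics" (3x3 intrinsics, pixels), "k1" (the pictures are not rectified: a ray, as slopes to the right and down, at radius r is drawn at 1 + k1 r^2 times it, then the intrinsics apply), "R" (3x3) and "t" (3): a world point X has camera coordinates R X + t. Camera axes: x right, y down, z forward; pixel columns grow to the right and rows downward; lengths in mm; the calibration is good to about 2 mm. A picture is of the moment at which its call begins. calibration takes no time and is no camera call.
- order.hand_in(): hands the job in; it is judged then, once.
The state is a dict: "t": time; "qpos": joint angles; "joint_velocities": joint speeds; "effort": joint torques, N m; "position": TCP position; "orientation": TCP orientation; "wrist_force": force on the tool from outside, world axes, zero at the start; "ft_torque": the same for the moment, N m; "finger_gap": finger opening in mm; "grasp_force": force on a finger pad.
Only numpy, scipy, OpenCV 4.12 (cv2) and the standard library are available. Lean on these libraries where they do the work, as an engineer would, in place of code of your own. Each camera call takes 0.05 s, during which the arm holds its last target. There are 200 camera calls.

## Task

Check the board clamped in the bench vise for level: pick up the spirit level from the bench and set it down, standing upright, on the board's narrow top edge, lengthways along it and in the middle of it. Do not drop it, let go of it there, and leave the aluminium tube and the timber offcut lying beside it where they are.

Things in the scene. Friction and masses are not known exactly. Their poses are not given: they have to be found in the camera images.
- level: Spirit level: a straight rigid aluminium bar 230 mm long, 22 mm wide and 45 mm high with black end caps, a yellow vial window in the middle of its top and two round vials in its sides; about 0.3 kg. It stands on the bench on its narrow 22 mm base, in a loose row with the tube and the offcut, in any order. Origin at the centre of its underside; x along its length, z up. Pinch it across its 22 mm width at its middle.
- board_top (a point): Middle of the top edge of the wooden board clamped on edge in the blue bench vise (vise and board are fixed; they stand on the side of the bench to the robot's right). The top edge is flat and level, 300 mm long and 45 mm wide, 200 mm above the bench and 45 mm higher than the vise's jaws. y runs along the board's length, x across it, z up.
- tube: Aluminium box tube 250 mm long, 30 mm wide, 30 mm high, open ends, lying on the bench; to be left alone. Origin at the centre of its underside, x along its length.
- offcut: Plain timber offcut 210 mm long, 38 mm wide, 38 mm high, lying on the bench; to be left alone. Origin at the centre of its underside, x along its length.
Not all that is in view belongs to the job. What is shaped like the level but orange is not meant.

How it is judged (in metres and radians):
At the end, for the whole second after the job is handed in: The level stands upright and at rest on the board's top edge (10 mm), its middle within 15 mm of the edge's centre line and 30 mm of the board's middle, within 10 degrees of the board's direction and of upright; tube and offcut within 40 mm of where they were (x of level in the frame of board_top between -0.015 and 0.015 m and y of level in the frame of board_top between -0.03 and 0.03 m and z of level in the frame of board_top between -0.01 and 0.01 m and angle between the x axis of level and the y axis of board_top, either way round below 0.175 rad and angle between level's own z axis and vertical below 0.175 rad and linear speed of level below 0.02 m/s and distance of each of tube, offcut from where it was at the start of the episode below 0.04 m); the robot touches nothing.
It fails at once if the level is dropped: free in the air more than 30 mm above the board's top edge (contact force between level and anything else below 0.05 N and z of level in the frame of board_top above 0.03 m).
It fails at once if the tube is moved by more than 40 mm (distance of tube from where it was at the start of the episode above 0.04 m).
It fails at once if the offcut is moved by more than 40 mm (distance of offcut from where it was at the start of the episode above 0.04 m).
It also fails if it takes over 40 s, if anything falls off the work surface, if the arm or the gripper's body presses on something with over 40 N, if the wrist force passes 120 N, or if a joint passes its speed limit or range.

## Working session

There is one attempt and no reset: what is moved stays moved. The work goes in short steps, Python scripts to look and compute and a shell command to move; the robot and the scene stay as the last step left them, time stands still between calls to the robot, and variables do not carry over. Pictures are saved under pics/ and viewed, at most 10 in all, crops included, and the job is handed in when it is done.

```bash
mkdir -p pics; python3 - <<'E'
from station import readout,get_image,calibration
import cv2
for n in("scene","top"):
    cv2.imwrite(f"pics/{n}0.png",get_image(n)[:,:,::-1]); c=calibration(n); print(n,c)
print(readout.sense())
E
```

```text
scene {'intrinsics': array([[418.54906132,   0.        , 311.62313766],
       [  0.        , 418.54906132, 195.34378113],
       [  0.        ,   0.        ,   1.        ]]), 'k1': -0.08802465670959342, 'R': array([[-0.30289813,  0.95298315, -0.00870838],
       [ 0.66779729,  0.20571717, -0.71535112],
       [-0.6799261 , -0.22249395, -0.69871091]]), 't': array([ -16.01603835, -183.50199291, 1551.37637531])}
top {'intrinsics': array([[499.22300787,   0.        , 311.54622957],
       [  0.        , 499.22300787, 193.99956567],
       [  0.        ,   0.        ,   1.        ]]), 'k1': 0.028127490210338585, 'R': array([[-0.00487404, -0.9999858 , -0.00215375],
       [-0.99825926,  0.0049922 , -0.05876681],
       [ 0.05877673,  0.00186357, -0.99826941]]), 't': array([ 147.58443237,  383.57332743, 1720.12936747])}
{'t': 0.1, 'qpos': array([ 1.04051330e+00,  4.94100926e-01,  1.34604036e+00, -7.16891066e-06,
        1.30251660e+00, -9.54883757e-02]), 'joint_velocities': array([-0.00069705, -0.00218744, -0.00421894, -0.00086246,  0.00024782,
        0.00082649]), 'effort': array([ 1.51619985e-03, -8.80248141e+01, -3.82548130e+01,  7.10100308e-02,
        4.83317196e-02, -9.14878524e-05]), 'position': array([263.08908022, 566.56339425, 213.42016932]), 'orientation': array([ 2.15687984e-01,  9.76462191e-01, -5.07822622e-04, -1.60654779e-04]), 'wrist_force': array([-0.87399626,  0.52333111, -1.53814731]), 'ft_torque': array([ 0.00733759, -0.03043851, -0.02059664]), 'grasp_force': 0.0, 'finger_gap': 91.0064619660754}
```

View pics/scene0.png

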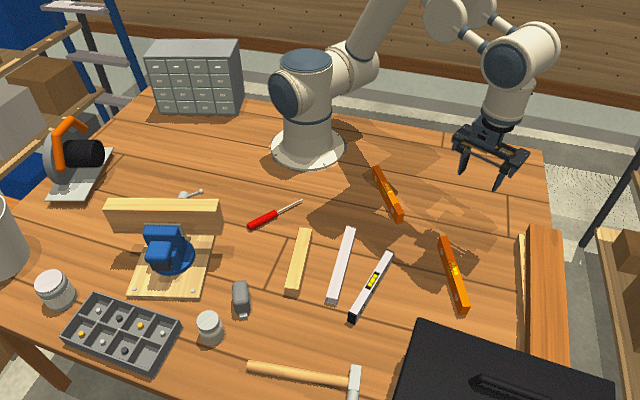

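View pics/top0.png

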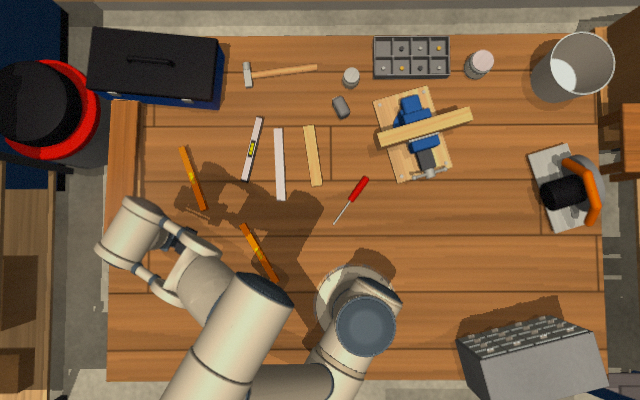

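The scene shows these candidates, as top-view pixels: a silver bar with yellow window and black caps (252,149), a plain tube (280,163), the timber offcut (313,155), and orange level-shaped bars (193,178) and (258,252). The silver bar with the yellow vial fits the description. The board is at (425,127) in the vise. I'll confirm both in one enlarged crop.

```bash
python3 - <<'E'
import cv2,numpy as np
im=cv2.imread("pics/top0.png")
a=cv2.resize(im[105:195,230:330],None,fx=6,fy=6,interpolation=cv2.INTER_CUBIC)[:, :]
b=cv2.resize(im[95:155,370:480],None,fx=5,fy=5,interpolation=cv2.INTER_CUBIC)
cv2.imwrite("pics/cropA.png",a);cv2.imwrite("pics/cropB.png",b)
E
```

```text
(no output)
```

View pics/cropA.png

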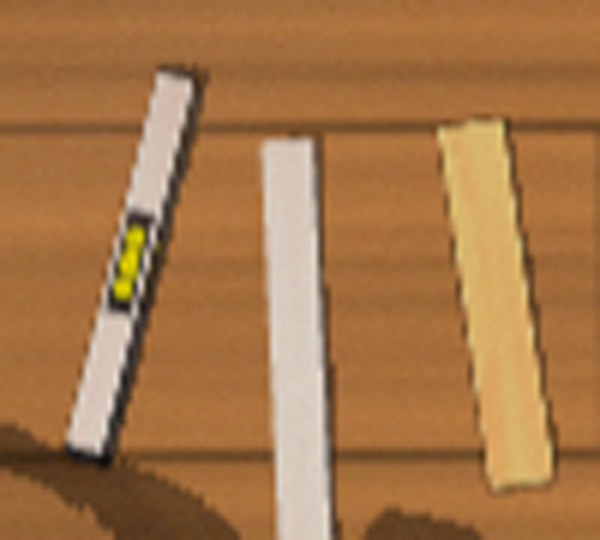

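View pics/cropB.png

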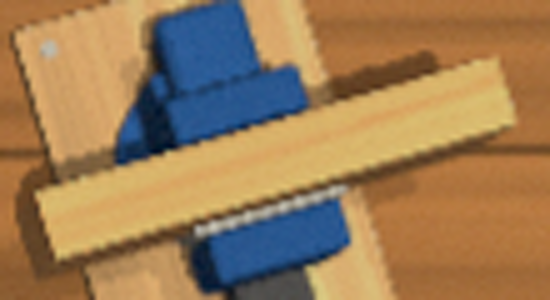

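The crop confirms it: the silver bar, vial at crop (130,262), with ends at (178,76) and (84,452). The board's top-edge corners are at crop B (35,190), (58,262), (497,58) and (517,122).

```bash
cat > h.py <<'E'
import numpy as np, cv2
from station import readout,get_image,calibration
from scipy.spatial.transform import Rotation as Ro
def world(name,uv,z):
    c=calibration(name);K=c["intrinsics"]
    n=cv2.undistortPoints(np.array(uv,float).reshape(-1,1,2),K,np.array([c["k1"],0,0,0.]))[:,0]
    d=np.c_[n,np.ones(len(n))]@c["R"]; o=-c["R"].T@c["t"]
    return o+d*((z-o[2])/d[:,2])[:,None]
def pix(name,X):
    c=calibration(name)
    return cv2.projectPoints(np.array(X,float).reshape(-1,1,3),cv2.Rodrigues(c["R"])[0],c["t"],c["intrinsics"],np.array([c["k1"],0,0,0.]))[0][:,0]
def need(goal,dirang):
    """tool-axis shift (units of 250mm) and yaw (units of 180deg) so that TCP->goal, tool x along dirang (mod pi)"""
    s=readout.sense();R=Ro.from_quat(s["orientation"]).as_matrix()
    d=R.T@(np.array(goal)-s["position"])
    t=R.T@[np.cos(dirang),np.sin(dirang),0]; a=np.arctan2(t[1],t[0]); a=(a+np.pi/2)%np.pi-np.pi/2
    print("pos",s["position"].round(1),"q6",s["qpos"][5].round(2),"shift",(d/250).round(4),"yaw",round(a/np.pi,4))
E
python3 - <<'E'
from h import *
A=lambda p:(np.array(p)+.5)/6-.5+[230,105]
B=lambda p:(np.array(p)+.5)/5-.5+[370,95]
w=world("top",A([(160,72),(196,80),(66,448),(102,456),(130,262)]),45);print(w.round(1))
e1=(w[0]+w[1])/2;e2=(w[2]+w[3])/2;v=e1-e2
a=np.arctan2(v[1],v[0]);c=(e1+e2)/2;print("level",c,np.linalg.norm(v),a)
b=world("top",B([(35,190),(58,262),(497,58),(517,122)]),200);print(b.round(1))
e1=(b[0]+b[1])/2;e2=(b[2]+b[3])/2;v=e1-e2
ab=np.arctan2(v[1],v[0]);cb=(e1+e2)/2;print("board",cb,np.linalg.norm(v),ab)
# cross-check in the scene camera
print(pix("scene",[[*c[:2],45],[*w[:2].mean(0)[:2],45],[*w[2:4].mean(0)[:2],45]]).round(1), pix("scene",b).round(1))
need([*c[:2],200],a)
need([*cb[:2],260],ab)
E
```

```text
[[649.3 334.   45. ]
 [644.5 313.4  45. ]
 [433.9 387.1  45. ]
 [429.2 366.7  45. ]
 [540.  351.   45. ]]
level [539.2119861  350.28451146  45.        ] 221.8354253695312 -0.242051446604142
[[ 563.4  -57.8  200. ]
 [ 518.2  -71.6  200. ]
 [ 644.2 -345.5  200. ]
 [ 603.9 -357.   200. ]]
board [ 582.43765379 -207.98491057  200.        ] 298.38900912343405 1.853451017680488
[[371.3 279.1]
 [351.2 311.9]
 [388.9 250. ]] [[214.2 210.4]
 [217.5 197.2]
 [100.7 208. ]
 [106.7 196.6]]
pos [263.1 566.6 213.4] q6 -0.1 shift [-1.3661 -0.3193  0.0539] yaw -0.0614
pos [263.1 566.6 213.4] q6 -0.1 shift [-2.4636 -2.2721 -0.1841] yaw 0.2716
```

```bash
python3 -m creep '[{"dx":-0.2,"dy":-0.05,"yaw":-0.01},{"dx":-0.4,"dy":-0.1,"yaw":-0.03},{"dx":-0.6,"dy":-0.15,"yaw":-0.06},{"dx":-0.8,"dy":-0.2,"yaw":-0.06},{"dx":-0.95,"dy":-0.24,"yaw":-0.06},{"dx":-0.95,"dy":-0.24,"yaw":-0.06},{"dx":-0.95,"dy":-0.24,"yaw":-0.06}]' -0.4
python3 -c "
from h import *
need([539.2,350.3,130],-0.242)"
```

```text
pos [263.1 566.6 213.4] q6 -0.1 shift [-1.3661 -0.319   0.3339] yaw -0.0614invalid input
```

```bash
python3 -m creep '[{"dx":-0.2,"dy":-0.05,"dz":0,"yaw":-0.01},{"dx":-0.4,"dy":-0.1,"dz":0,"yaw":-0.03},{"dx":-0.6,"dy":-0.15,"dz":0,"yaw":-0.06},{"dx":-0.8,"dy":-0.2,"dz":0,"yaw":-0.06},{"dx":-0.95,"dy":-0.24,"dz":0,"yaw":-0.06},{"dx":-0.95,"dy":-0.24,"dz":0,"yaw":-0.06},{"dx":-0.95,"dy":-0.24,"dz":0,"yaw":-0.06}]' -0.4
python3 -c "
from h import *
need([539.2,350.3,130],-0.242)"
```

```text
t: 0.98
position: [452.9, 412.6, 213.7]
orientation: [0.123, 0.992, -0.0, -0.0]
wrist_force: [0.9, 0.1, -0.3]
finger_gap: 63.9
grasp_force: 0.0
pos [452.9 412.6 213.7] q6 -0.68 shift [-0.3958 -0.1571  0.3344] yaw -0.0015
```

```bash
python3 -m creep '[{"dx":-0.2,"dy":-0.08,"dz":0.1,"yaw":0},{"dx":-0.396,"dy":-0.157,"dz":0.2,"yaw":-0.0015},{"dx":-0.396,"dy":-0.157,"dz":0.334,"yaw":-0.0015},{"dx":-0.396,"dy":-0.157,"dz":0.334,"yaw":-0.0015},{"dx":-0.396,"dy":-0.157,"dz":0.334,"yaw":-0.0015}]'
python3 - <<'E'
from h import *
im=get_image("scene")[:,:,::-1]; cv2.imwrite("pics/s1.png",cv2.resize(im[170:340,270:470],None,fx=3.5,fy=3.5,interpolation=cv2.INTER_CUBIC))
need([539.2,350.3,13],-0.242)
E
```

```text
t: 1.6
position: [539.4, 351.4, 131.6]
orientation: [0.12, 0.993, 0.0, 0.0]
wrist_force: [0.8, 1.2, 0.7]
finger_gap: 63.6
grasp_force: 0.0
pos [539.7 351.5 132. ] q6 -0.85 shift [ 0.0016 -0.0056  0.476 ] yaw 0.0006
```

View pics/s1.png

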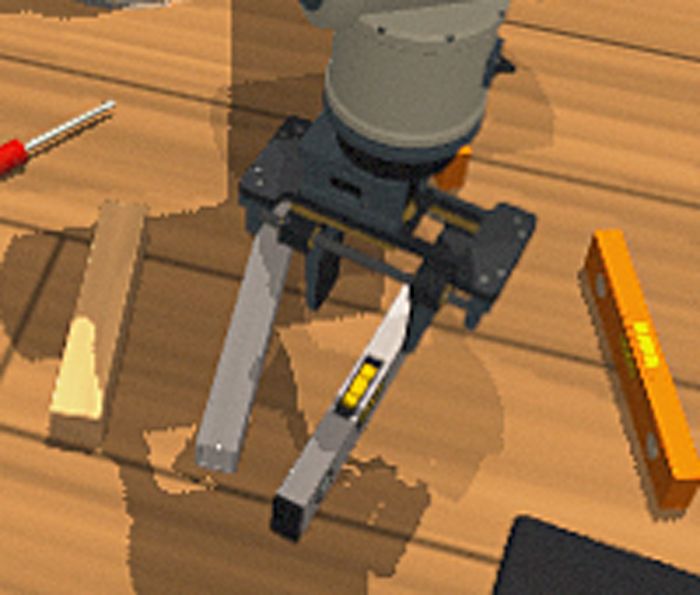

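The level is between the open fingers, with the vial at scene pixel (373,279), within 2 px of prediction. The tube is clear, so I'll descend.

```bash
python3 -m creep '[{"dx":0.001,"dy":0,"dz":0.12,"yaw":0},{"dx":0.001,"dy":0,"dz":0.24,"yaw":0},{"dx":0.001,"dy":0,"dz":0.33,"yaw":0},{"dx":0.001,"dy":0,"dz":0.4,"yaw":0},{"dx":0.001,"dy":0,"dz":0.44,"yaw":0},{"dx":0.001,"dy":0,"dz":0.472,"yaw":0},{"dx":0.001,"dy":0,"dz":0.472,"yaw":0},{"dx":0.001,"dy":0,"dz":0.472,"yaw":0}]'
python3 -m creep '[{"dx":0,"dy":0,"dz":0,"yaw":0},{"dx":0,"dy":0,"dz":0,"yaw":0},{"dx":0,"dy":0,"dz":0,"yaw":0},{"dx":0,"dy":0,"dz":0,"yaw":0},{"dx":0,"dy":0,"dz":0,"yaw":0},{"dx":0,"dy":0,"dz":0,"yaw":0},{"dx":0,"dy":0,"dz":0,"yaw":0},{"dx":0,"dy":0,"dz":0,"yaw":0}]' 1
```

```text
t: 2.65
position: [539.9, 350.4, 13.0]
orientation: [0.12, 0.993, 0.0, 0.0]
wrist_force: [-0.2, 0.5, 0.6]
finger_gap: 63.9
grasp_force: 0.0
t: 3.65
position: [539.7, 350.4, 12.5]
orientation: [0.121, 0.993, 0.0, 0.0]
wrist_force: [0.5, 1.6, -0.1]
finger_gap: 21.8
grasp_force: 30.0
```

```bash
python3 -m creep '[{"dx":0,"dy":0,"dz":-0.08,"yaw":0},{"dx":0,"dy":0,"dz":-0.2,"yaw":0},{"dx":0,"dy":0,"dz":-0.35,"yaw":0},{"dx":0,"dy":0,"dz":-0.5,"yaw":0},{"dx":0,"dy":0,"dz":-0.65,"yaw":0},{"dx":0,"dy":0,"dz":-0.8,"yaw":0},{"dx":0,"dy":0,"dz":-0.92,"yaw":0},{"dx":0,"dy":0,"dz":-1,"yaw":0},{"dx":0,"dy":0,"dz":-1,"yaw":0}]'
python3 -c "
from h import *
need([582.4,-208,260],1.853)"
```

```text
t: 4.78
position: [539.8, 350.2, 263.3]
orientation: [0.121, 0.993, 0.0, 0.001]
wrist_force: [0.9, -0.3, -4.8]
finger_gap: 21.8
grasp_force: 30.0
pos [539.8 350.2 263.3] q6 -0.85 shift [-0.6995 -2.1273  0.0122] yaw 0.3333
```

```bash
python3 -m creep '[{"dx":-0.02,"dy":-0.06,"dz":0,"yaw":0.01},{"dx":-0.06,"dy":-0.18,"dz":0,"yaw":0.03},{"dx":-0.11,"dy":-0.33,"dz":0,"yaw":0.06},{"dx":-0.16,"dy":-0.48,"dz":0,"yaw":0.09},{"dx":-0.21,"dy":-0.63,"dz":0,"yaw":0.12},{"dx":-0.26,"dy":-0.78,"dz":0,"yaw":0.15},{"dx":-0.3,"dy":-0.9,"dz":0,"yaw":0.17},{"dx":-0.32,"dy":-0.97,"dz":0,"yaw":0.18},{"dx":-0.32,"dy":-0.97,"dz":0,"yaw":0.18}]'
python3 -c "
from h import *
need([582.4,-208,260],1.853)"
```

```text
t: 5.9
position: [558.8, 94.6, 261.7]
orientation: [0.393, 0.919, -0.0, -0.001]
wrist_force: [0.6, 0.9, -3.7]
finger_gap: 22.0
grasp_force: 30.0
pos [558.8  94.6 261.7] q6 -0.7 shift [-0.9407 -0.7673  0.007 ] yaw 0.1527
```

```bash
python3 -m creep '[{"dx":-0.05,"dy":-0.04,"dz":0,"yaw":0.01},{"dx":-0.14,"dy":-0.11,"dz":0,"yaw":0.03},{"dx":-0.26,"dy":-0.21,"dz":0,"yaw":0.05},{"dx":-0.38,"dy":-0.31,"dz":0,"yaw":0.07},{"dx":-0.5,"dy":-0.41,"dz":0,"yaw":0.09},{"dx":-0.62,"dy":-0.51,"dz":0,"yaw":0.11},{"dx":-0.74,"dy":-0.61,"dz":0,"yaw":0.13},{"dx":-0.84,"dy":-0.69,"dz":0,"yaw":0.145},{"dx":-0.91,"dy":-0.74,"dz":0,"yaw":0.153},{"dx":-0.94,"dy":-0.767,"dz":0,"yaw":0.153},{"dx":-0.94,"dy":-0.767,"dz":0,"yaw":0.153},{"dx":-0.94,"dy":-0.767,"dz":0,"yaw":0.153}]'
python3 - <<'E'
from h import *
s=get_image("scene")[:,:,::-1][150:270,80:260];t=get_image("top")[:,:,::-1][85:175,365:485]
cv2.imwrite("pics/s2.png",np.vstack([cv2.resize(s,(480,320),interpolation=2),cv2.resize(t,(480,280),interpolation=2)]))
need([582.4,-208,225],1.853)
E
```

```text
t: 7.4
position: [583.3, -205.7, 262.4]
orientation: [0.6, 0.8, 0.0, -0.0]
wrist_force: [0.0, -0.2, -3.5]
finger_gap: 22.2
grasp_force: 30.0
pos [ 583.3 -205.8  262.5] q6 -0.72 shift [-0.0075 -0.0059  0.1501] yaw 0.0006
```

View pics/s2.png

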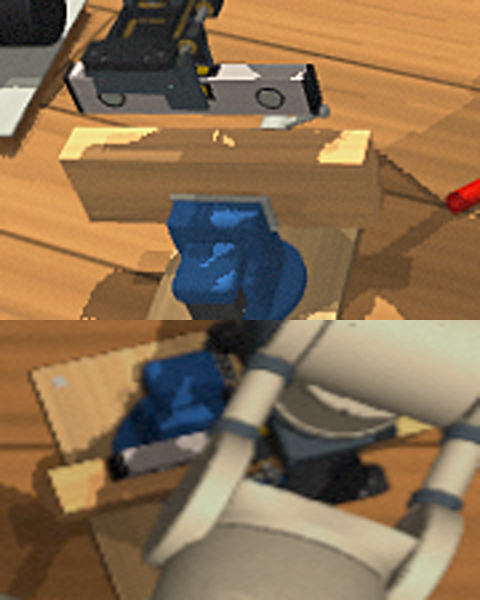

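The level is held over the board, parallel to it and about 50 mm above. The board corners in the scene view match my estimate within about 2 px. I'll lower it to about 8 mm above the edge and look again.

```bash
python3 -m creep '[{"dx":-0.004,"dy":-0.003,"dz":0.03,"yaw":0},{"dx":-0.007,"dy":-0.006,"dz":0.07,"yaw":0},{"dx":-0.007,"dy":-0.006,"dz":0.11,"yaw":0},{"dx":-0.007,"dy":-0.006,"dz":0.145,"yaw":0},{"dx":-0.007,"dy":-0.006,"dz":0.168,"yaw":0},{"dx":-0.007,"dy":-0.006,"dz":0.168,"yaw":0},{"dx":-0.007,"dy":-0.006,"dz":0.168,"yaw":0}]'
python3 - <<'E'
from h import *
s=get_image("scene")[:,:,::-1][170:250,90:230]
cv2.imwrite("pics/s3.png",cv2.resize(s,None,fx=5,fy=5,interpolation=2))
need([582.4,-208,212],1.853)
p=readout.sense()["position"];u=np.array([np.cos(1.853),np.sin(1.853)]);n=np.array([u[1],-u[0]])
F=lambda L,W,z,c:[[*(c[:2]+i*L*u+j*W*n),z] for i in(1,-1) for j in(1,-1)]
for nm,f in(("level bottom",F(115,11,p[2]-12.5,p)),("level top",F(115,11,p[2]+32.5,p)),("board",F(150,22.5,200,np.array([582.4,-208,0])))):
    print(nm,((pix("scene",f)-[90,170]+.5)*5-.5).round(0).tolist())
E
```

```text
t: 8.38
position: [582.5, -208.9, 220.7]
orientation: [0.6, 0.8, 0.0, 0.0]
wrist_force: [0.7, -0.8, -3.2]
finger_gap: 21.6
grasp_force: 30.0
pos [ 582.5 -208.9  220.8] q6 -0.72 shift [0.0035 0.0005 0.0351] yaw 0.0003
level bottom [[556.0, 174.0], [565.0, 143.0], [119.0, 167.0], [134.0, 137.0]]
level top [[538.0, 109.0], [548.0, 78.0], [89.0, 104.0], [104.0, 74.0]]
board [[625.0, 203.0], [641.0, 140.0], [53.0, 194.0], [85.0, 133.0]]
```

View pics/s3.png

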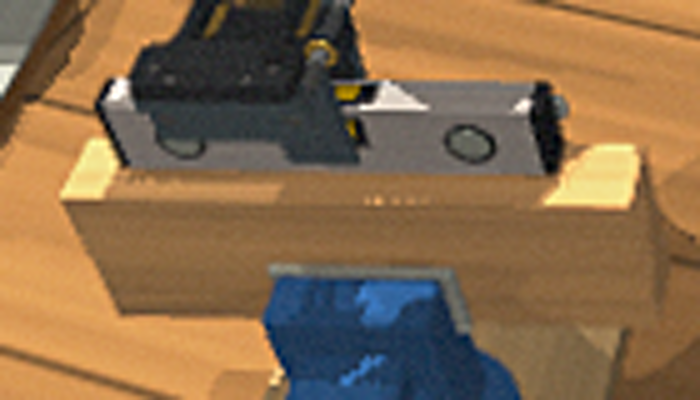

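It is centred and parallel: level underside (125,170)–(555,175) against the board's near edge (62,202)–(630,207). That is about 2–3 mm from predicted, well inside tolerance. I'll lower gently to contact.

```bash
python3 -m creep '[{"dx":0,"dy":0,"dz":0.012,"yaw":0},{"dx":0,"dy":0,"dz":0.022,"yaw":0},{"dx":0,"dy":0,"dz":0.03,"yaw":0},{"dx":0,"dy":0,"dz":0.03,"yaw":0},{"dx":0,"dy":0,"dz":0.03,"yaw":0}]'
```

```text
t: 9.05
position: [582.4, -208.8, 213.0]
orientation: [0.6, 0.8, 0.0, 0.0]
wrist_force: [-0.5, 0.2, -3.4]
finger_gap: 21.9
grasp_force: 30.0
```

```bash
python3 -m creep '[{"dx":0,"dy":0,"dz":0.003,"yaw":0},{"dx":0,"dy":0,"dz":0.005,"yaw":0},{"dx":0,"dy":0,"dz":0.005,"yaw":0},{"dx":0,"dy":0,"dz":0.005,"yaw":0}]'
```

```text
t: 9.55
position: [582.4, -208.8, 212.5]
orientation: [0.6, 0.8, 0.0, 0.0]
wrist_force: [-3.4, 1.3, 7.5]
finger_gap: 21.9
grasp_force: 30.0
```

Contact is made: the vertical force went from -3.4 to +7.5 N. Now I'll release.

```bash
python3 -m creep '[{"dx":0,"dy":0,"dz":0,"yaw":0},{"dx":0,"dy":0,"dz":0,"yaw":0},{"dx":0,"dy":0,"dz":0,"yaw":0},{"dx":0,"dy":0,"dz":0,"yaw":0},{"dx":0,"dy":0,"dz":0,"yaw":0},{"dx":0,"dy":0,"dz":0,"yaw":0}]' -0.4
python3 -m creep '[{"dx":0,"dy":0,"dz":-0.03,"yaw":0},{"dx":0,"dy":0,"dz":-0.08,"yaw":0},{"dx":0,"dy":0,"dz":-0.16,"yaw":0},{"dx":0,"dy":0,"dz":-0.28,"yaw":0},{"dx":0,"dy":0,"dz":-0.4,"yaw":0},{"dx":0,"dy":0,"dz":-0.5,"yaw":0},{"dx":0,"dy":0,"dz":-0.5,"yaw":0},{"dx":0,"dy":0,"dz":-0.5,"yaw":0},{"dx":0,"dy":0,"dz":-0.5,"yaw":0}]'
python3 - <<'E'
from h import *
s=get_image("scene")[:,:,::-1][150:320,80:430]
cv2.imwrite("pics/s4.png",cv2.resize(s,None,fx=2.28,fy=2.28,interpolation=2))
E
```

```text
t: 10.3
position: [582.4, -208.8, 211.7]
orientation: [0.6, 0.8, 0.0, -0.0]
wrist_force: [-0.5, 0.4, 0.6]
finger_gap: 63.7
grasp_force: 0.0
t: 11.42
position: [582.0, -208.6, 335.9]
orientation: [0.6, 0.8, -0.0, -0.001]
wrist_force: [0.6, 0.1, 0.4]
finger_gap: 64.0
grasp_force: 0.0
```

View pics/s4.png

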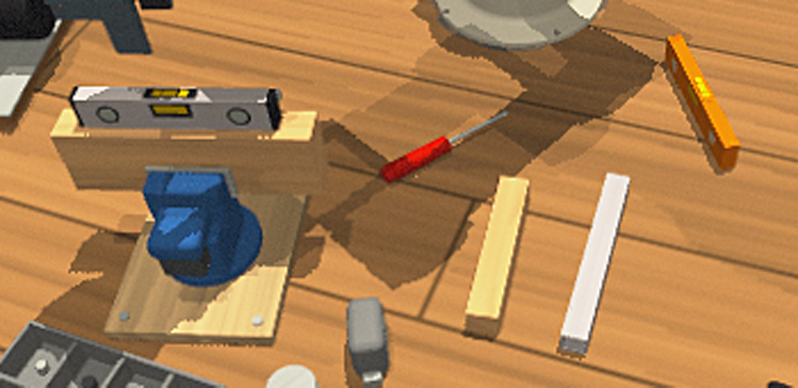

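The level stands upright on the board's top edge at (175,108), centred along it. The gripper is clear, and the tube (595,262) and offcut (498,255) are undisturbed.

```bash
python3 -c "
from station import order
print(order.hand_in())"
```

```text
the job is handed in; nothing more can be done
None
```

The level was released standing upright and centred lengthways on the board's top edge, with the tube and offcut undisturbed and the gripper clear, and I handed the job in at about 11.5 s; no verdict came back.

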